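Unlatch the transport case and slide the carton home

TASK

Release the draw latch on the front of the grey case by lifting its lever until the hook comes off the lid, then swing the clear lid right back so that it stays open. Then slide the small carton along the floor of the case, without lifting it out or tipping it, into the corner at the hinge side and the left end as the robot sees it, square and snug against both walls, ready for the next one to be packed against it. Leave the lid open and the other things on the bench alone.

Things in the scene. Friction and masses are not known exactly. Their poses are not given: they have to be found in the camera images.
- case: grey plastic transport case, fixed to the bench, 150 (x) x 240 (y) x 60 mm high without its lid. Origin: centre of its underside; x points from the latch side (front, towards the robot) to the hinge side, y to the left end as the robot sees it, z up. Walls and floor 5 mm thick: inside it spans x -70..70, y -115..115, from z 5 mm to the rim at z 60 mm. The draw latch sits in the middle of the front wall: two steel cheeks, |y| up to 15 mm, reach 20 mm out from the wall.
- lid (a joint): hinge of the lid along the far top edge of the case: 0 shut, grows as it opens, stop at 1.92 rad. The lid (250 g) is a clear panel in a grey frame, a hood 150 x 240 x 40 mm, top at z 100 mm in the case frame when shut; it falls shut if let go below about 1.2 rad and falls back onto its stop beyond about 1.4 rad. It cannot be opened while the hook holds it.
- lid_hinge (a point): middle of the lid's hinge line, at (75, 0, 60.5) mm in the case frame. The lid turns about the case's y axis through it.
- lid_lip (a point): point on the lid's right finger lip: middle of the lip's lower outer edge (moves with the lid; at (-93, -77.5, 83.5) mm in the case frame when shut). Two such lips, 6 mm thick, stick out 18 mm from the lid's front, each 75 mm long from |y| 40 to 115 mm, free underneath; one can hook the lid up by them.
- lever (a joint): latch lever: 0 latched, grows as its end is lifted, stop at 1.05 rad. Past centre at about 0.3 rad; the hook is clear from about 0.95 rad. Needs only a few newtons at its end, has some friction and stays where it is left once up.
- lever_pivot (a point): middle of the lever's pivot, at (-89, 0, 57.5) mm in the case frame; the lever turns about the case's y axis through it.
- lever_bar (a point): centre of the round steel cross-bar at the lever's free end (10 mm thick, 42 mm long along case y). Latched, it lies 83 mm in front of the pivot and 13 mm above it, 70.5 mm above the bench, free below and around; the straight stem (14 mm wide, 4 thick) slopes 27 degrees down from it to its root 30 mm under the pivot. Lifting swings it up on an 84 mm circle, never quite upright.
- hook_bar (a point): middle of the hook's cross-bar (wire loop, 5 mm thick, 34 mm wide, hinged on the lever 30 mm below the pivot). Latched, it lies behind the keeper's raised edge and pulls the lid down with about 25 N; with the lever up it has risen and a light spring has swung it forward off the keeper.
- keeper (a point): seat of the hook on the lid's steel keeper (moves with the lid); the latched hook bar lies here, at (-89, 0, 92.5) mm in the case frame.
- carton: closed cardboard carton, 55 (x) x 75 (y) x 50 mm high, about 0.25 kg, loose on the floor of the case under the lid, a little askew. Origin: centre of its underside. Snug in the corner its origin is at (42.5, 77.5, 5) mm in the case frame, its sides along the case's.
- next_carton: bystander: a second carton of the same size standing on the bench beside the case's right end. Origin: centre of its underside.
- tin: bystander: red tin, 60 mm across, 55 mm high, on the bench beside the case's left end. Origin: centre of its underside.
- jar: bystander: jar, 52 mm across, 70 mm high, on the bench. Origin: centre of its underside.
- bumper0: bystander: black rubber bumper, 40 mm across, 26 mm high, on the bench. Origin: centre of its underside.
- bumper1: bystander: as bumper0.
- bumper2: bystander: as bumper0.
- brush: bystander: brush, 170 mm long, lying on the bench. Origin: centre of its underside.

How it is judged:
By the outcome, as a careful person would: the job done as asked, in the order asked, and still so for the second after the job is handed in, with the robot touching nothing.
It also fails if it takes over 64 s, if anything falls off the work surface, if the arm or the gripper's body presses on something with over 40 N, if the wrist force passes 120 N, or if a joint passes its speed limit or range.

ROBOT

A 7-joint arm with a two-finger parallel gripper is mounted at the origin on the work surface. World frame = base frame: x ahead of the robot, y to its left, z up, the work surface at z = 0. Lengths are in m, angles in rad, forces in N, time in s.
With the tool pointing down it reaches from about 0.4 to 0.85 m from the base axis. Payload 10.4 kg.
Tool frame: the origin (TCP) lies at the very end of the fingers, on their centre line; the grasp point (between the pads) lies manip.hold_point_z behind it (manip.hold_point_z is the distance from the TCP to the grasp point, in m); z points along the fingers, y is the direction in which the jaws open and shut (so a half turn about z gives the same grasp; the last joint's range is limited). The gripper opens to 85 mm and grips with 20 to 120 N. Pads are 22 mm wide; open, the fingers measure 114 mm over their backs; the gripper's body (76 mm by 85 mm) begins 54 mm behind the grasp point. The pads swing forward as they close: fully open they stand 13 mm farther back than shut.
Start: joints at [-1.332, 0.332, -0.065, 1.46, 0.022, 1.35, -0.088], TCP at [0.162, 0.604, 0.231] pointing down, gripper open.
Joint ranges: [-2.6, 2.6], [-0.5, 2.12], [-1.47, 1.34], [0.16, 2.42], [-1.27, 4.41], [0.06, 2.06], [-2.6, 2.6]. Speed limits (rad/s): [2.22, 2.22, 2.79, 2.79, 3.14, 3.14, 3.14].

INTERFACE

Orientations are given as a unit quaternion [x, y, z, w].
In Python, from workcell import manip gives the robot as it stands.
- The arm moves only by the tool jog_arm, never from a script. Its arguments are lists of equal length, an entry for each row: "translation": the shift along the world's x, y, z in mm, a list of three; "turn": the turn about the world's z in degrees. In form: {"translation": [[x, y, z], ...], "turn": [turn, ...]}. A call has 1 to 12 rows; each row is the pose to reach, as a shift and turn from the pose measured when the call began; what a row does not reach only later rows make up. A row lasts 1/12 s, in which the tool goes at most 41.7 mm and 7.16 degrees, less where a joint would pass 70% of its speed; a pose out of reach is approached as far as the arm can. A call with a gripper value outside its range is refused whole. "grip" is the finger opening in mm, from 0 to 85.4, set as the call begins (left out, the last holds). The fingers move at their own pace and stop on an object; "grip_force" is the grip in N (left out, the last holds). Time passes only in rows, so rows that repeat a pose let the fingers close. It gives the time, the measured TCP pose, the force and the opening at its end, in the units of the state.
- manip.get_obs(): the state, without advancing time (a new reading comes with each control period).
- manip.camera(name): name is "scene" or "top" or "wrist"; returns a dict with "frame" (420x560x3 uint8, red, green, blue), "mtx" (3x3 intrinsics, pixels), "k1" (the pictures are not rectified: a ray, as slopes to the right and down, at radius r is drawn at 1 + k1 r^2 times it, then the intrinsics apply), "pose" (4x4, takes a point from camera to world coordinates). Camera axes: x right, y down, z forward; pixel columns grow to the right and rows downward; lengths in m; the calibration is good to about 2 mm. A picture is of the moment at which its call begins. There is no depth.
- manip.hand_in(): hands the job in, once; it reports no verdict.
Trained networks look in a picture, given as the dict that the camera call returned (one of the last four; its "shot" number tells which), for a name from the list of things; names that differ only in an ending like _2 or _b are one class to them, and where a whole thing is asked for, a point or a joint stands for the part that bears it (a point fixed in the world has none). Each returns a list of dicts, best first, with "confidence" (0 to 1); they miss things now and then, are a little off and sometimes report something else, mostly with a low value. They report only what shows in the picture. A call takes as long as a camera call.
- manip.outline_of(picture, label): "mask" (420x560 bool, what is visible of it) and "extent" ([left, top, right, bottom] in pixels, round what is visible of it).
- manip.pinpoint(picture, label): "at" ([column, row] in pixels: a listed point, or the origin of a listed thing).
The state is a dict: "clock": time; "joint_pos": joint angles; "joint_velocities": joint speeds; "tau": joint torques, N m; "position": TCP position; "ee_rot": TCP orientation; "ft_force": force on the tool from outside, world axes, zero at the start; "torque": the same for the moment, N m; "grip_width": opening from 0.0 (shut) to 1.0 (fully open).
Only numpy, scipy, OpenCV 4.12 (cv2) and the standard library are available. Lean on these libraries where they do the work, as an engineer would, in place of code of your own. Each camera call takes 0.05 s, during which the arm holds its last target. There are 200 camera calls.

## Working session

There is one attempt and no reset: what is moved stays moved. The work goes in short steps, Python scripts to look and compute and a tool call to move; the robot and the scene stay as the last step left them, time stands still between calls to the robot, and variables do not carry over. Pictures are saved under pics/ and viewed, about 8 in all and at most 12, crops included, and the job is handed in when it is done.

Besides the shell and the picture viewer there is one more tool, called after "Emit:" by a JSON object that holds its "op" and its "data". jog_arm: Moves the arm, as the interface text tells. Its arguments: {"type":"object","properties":{"translation":{"type":"array"},"turn":{"type":"array"},"grip":{"type":"number"},"grip_force":{"type":"number"}},"required":["translation","turn"]}

```bash
mkdir -p pics; cat > h.py <<'E'
import numpy as np, cv2
from workcell import manip
def ray(p,uv):
    m=np.array(p["mtx"]);k=p["k1"];T=np.array(p["pose"])
    d=np.array([(uv[0]-m[0,2])/m[0,0],(uv[1]-m[1,2])/m[1,1]]);s=d.copy()
    for _ in range(20): s=d/(1+k*(s@s))
    return T[:3,3],T[:3,:3]@np.array([s[0],s[1],1])
def atz(p,uv,z):
    o,d=ray(p,uv);return o+d*(z-o[2])/d[2]
def proj(p,X):
    m=np.array(p["mtx"]);k=p["k1"];T=np.array(p["pose"])
    c=T[:3,:3].T@(np.array(X)-T[:3,3]);s=c[:2]/c[2];s=s*(1+k*(s@s));return np.array([m[0,0]*s[0]+m[0,2],m[1,1]*s[1]+m[1,2]])
def save(p,n): cv2.imwrite("pics/"+n,cv2.cvtColor(p["frame"],cv2.COLOR_RGB2BGR))
def tri(pu):
    A=np.zeros((3,3));b=np.zeros(3)
    for p,uv in pu:
        o,d=ray(p,uv);d=d/np.linalg.norm(d);M=np.eye(3)-np.outer(d,d);A+=M;b+=M@o
    return np.linalg.solve(A,b)
E
python3 - <<'E'
from h import *
np.set_printoptions(precision=4,suppress=True)
print(manip.hold_point_z,manip.get_obs()["ee_rot"],manip.get_obs()["position"])
t=manip.camera("top");s=manip.camera("scene")
save(t,"t0.png");save(s,"s0.png")
print(t["pose"],s["pose"])
for n,z in dict(case=0,lid_hinge=.0605,lid_lip=.0835,lever_pivot=.0575,lever_bar=.0705,keeper=.0925,hook_bar=.0925,carton=.005,next_carton=0,tin=0,jar=0,bumper0=0,brush=0).items():
    R=[]
    for q in (t,s):
        r=manip.pinpoint(q,n)
        print(n,[(np.round(x["at"]),round(x["confidence"],2),(atz(q,x["at"],z)*1000).round(0)[:2]) for x in r[:4]])
        if r:R.append((q,r[0]["at"]))
    if len(R)==2: print("   tri",tri(R))
E
```

```text
0.0187 [ 0.1305  0.9914 -0.0007 -0.0001] [0.1617 0.6033 0.2305]
[[ 0.0188 -0.9974  0.0693  0.4409]
 [-0.9995 -0.0206 -0.0254  0.0031]
 [ 0.0268 -0.0688 -0.9973  1.059 ]
 [ 0.      0.      0.      1.    ]] [[-0.602   0.6135 -0.5111  1.1127]
 [ 0.7985  0.4632 -0.3846  0.4139]
 [ 0.0008 -0.6396 -0.7687  0.938 ]
 [ 0.      0.      0.      1.    ]]
case [(array([242., 164.]), 0.56, array([625.,  58.]))]
case [(array([276., 274.]), 0.9, array([624.,  62.]))]
   tri [ 0.6245  0.0599 -0.0007]
lid_hinge []
lid_hinge [(array([240., 283.]), 0.88, array([715.,  38.]))]
lid_lip [(array([266., 198.]), 0.55, array([529.,  -5.]))]
lid_lip [(array([278., 211.]), 0.75, array([537.,   1.])), (array([331., 218.]), 0.58, array([484., 102.]))]
   tri [ 0.5302 -0.0046  0.0734]
lever_pivot [(array([235., 190.]), 0.72, array([551.,  71.]))]
lever_pivot [(array([306., 240.]), 0.67, array([546.,  83.]))]
   tri [0.5477 0.0762 0.055 ]
lever_bar [(array([225., 223.]), 0.85, array([470.,  93.]))]
lever_bar [(array([331., 216.]), 0.78, array([470.,  94.]))]
   tri [0.4695 0.0933 0.0702]
keeper [(array([231., 189.]
[... 683 characters left out ...]
89 0.0015]
jar [(array([397., 257.]), 0.76, array([ 390., -348.]))]
jar [(array([206., 138.]), 0.58, array([ 392., -345.])), (array([330., 216.]), 0.38, array([420.,  66.]))]
   tri [ 0.3897 -0.3482 -0.003 ]
bumper0 [(array([130., 267.]), 0.67, array([353., 340.])), (array([141., 241.]), 0.6, array([421., 313.])), (array([155., 269.]), 0.56, array([350., 274.]))]
bumper0 [(array([420., 238.]), 0.81, array([351., 265.])), (array([430., 268.]), 0.61, array([411., 318.]))]
   tri [0.3738 0.2958 0.0556]
brush [(array([119., 210.]), 0.7, array([499., 374.]))]
brush [(array([436., 311.]), 0.73, array([498., 375.])), (array([419., 239.]), 0.44, array([354., 263.]))]
   tri [ 0.4982  0.3745 -0.0005]
```

```bash
python3 - <<'E'
import cv2,numpy as np
a=cv2.imread("pics/t0.png");b=cv2.imread("pics/s0.png")
a=cv2.resize(a[100:300,100:360],(780,600),interpolation=cv2.INTER_CUBIC)
b=cv2.resize(b[130:370,150:470],(800,600),interpolation=cv2.INTER_CUBIC)
cv2.imwrite("pics/t0c.png",a);cv2.imwrite("pics/s0c.png",b)
E
```

```text
(no output)
```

View pics/t0c.png

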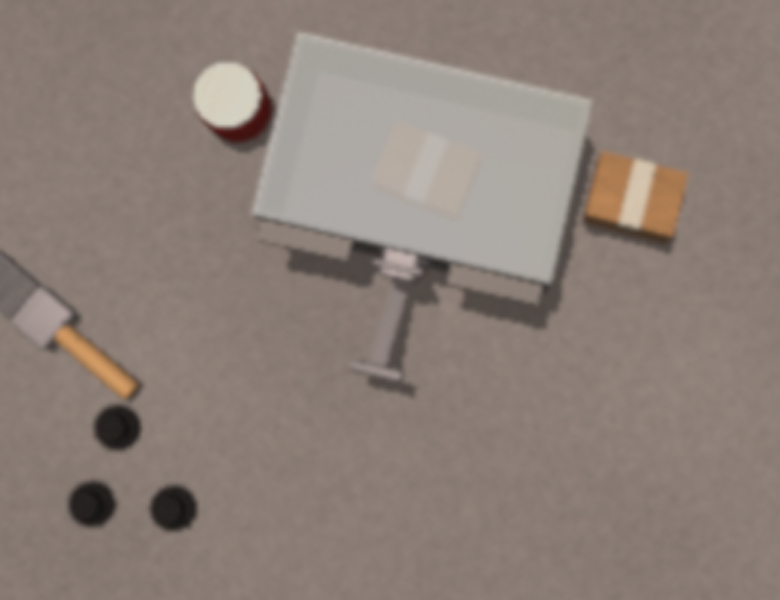

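View pics/s0c.png

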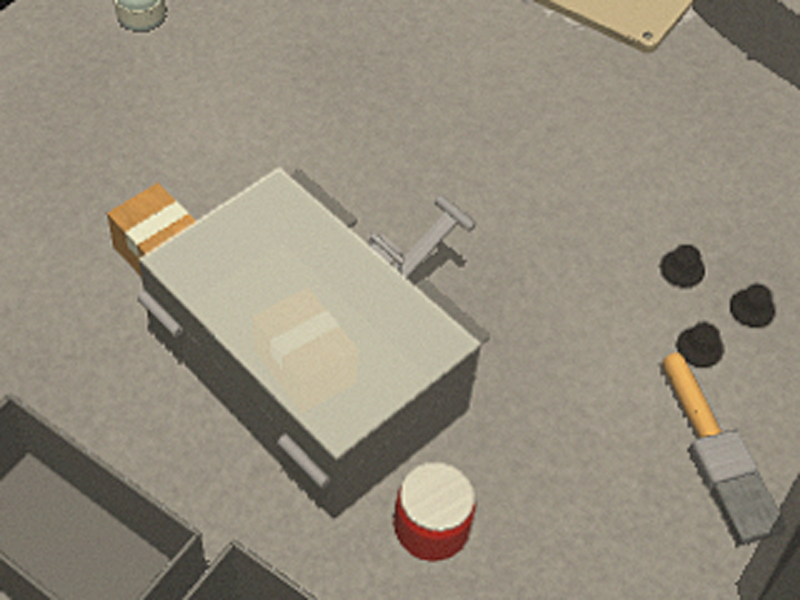

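The top view (offset 100,100, ×3) shows the lid corners at crop (300,35), (590,100), (550,285), (255,213) and the lever bar at (375,370). The carton is near (425,168). The scene view shows the lid corners at (280,168), (480,343), (340,458), (142,258). The case yaw is about -12°.

```bash
cat >> h.py <<'E'
def case2w(c,P):
    a=c[2];R=np.array([[np.cos(a),-np.sin(a),0],[np.sin(a),np.cos(a),0],[0,0,1]])
    return R@(np.array(P,float)/1000)+np.array([c[0],c[1],0])
def w2case(c,W):
    a=c[2];R=np.array([[np.cos(a),-np.sin(a),0],[np.sin(a),np.cos(a),0],[0,0,1]])
    return R.T@(np.array(W,float)-np.array([c[0],c[1],0]))*1000
E
python3 - <<'E'
from h import *
from scipy.optimize import least_squares
np.set_printoptions(precision=4,suppress=True)
t=manip.camera("top");s=manip.camera("scene")
L=[]
C=dict(bl=(75,120,100),br=(75,-120,100),fr=(-75,-120,100),fl=(-75,120,100))
for k,u,v in(("bl",300,35),("br",590,100),("fr",550,285),("fl",255,213)):L.append((t,C[k],(100+u/3,100+v/3),"t"+k))
for k,u,v in(("fr",280,168),("fl",480,343),("bl",340,458),("br",142,258)):L.append((s,C[k],(150+u/2.5,130+v/2.5),"s"+k))
for n,P in dict(lever_bar=(-172,0,70.5),lever_pivot=(-89,0,57.5),keeper=(-89,0,92.5),lid_lip=(-93,-77.5,83.5),lid_hinge=(75,0,60.5)).items():
    for q in(t,s):
        r=manip.pinpoint(q,n)
        if r:L.append((q,P,r[0]["at"],n))
f=lambda c:np.concatenate([proj(q,case2w(c,P))-uv for q,P,uv,_ in L])
r=least_squares(f,[.637,.056,-.21],loss="soft_l1")
print(r.x,np.degrees(r.x[2]));
for l,e in zip(L,f(r.x).reshape(-1,2)):print(l[3],e.round(1))
c=r.x
ct=atz(t,(100+425/3,100+168/3),.055);print("carton in case",w2case(c,ct))
b=case2w(c,(-172,15,70.5));print("bar grip",b)
for y in(77.5,-77.5):print("lip",y,case2w(c,(-88,y,83.5)))
E
```

```text
[ 0.6357  0.0575 -0.206 ] -11.801431116238742
tbl [-1.1 -0.7]
tbr [0.3 0.3]
tfr [-0.2 -0.4]
tfl [-1.3  0.7]
sfr [-1.2 -0.5]
sfl [-0.4 -0.1]
sbl [-2.  -0.3]
sbr [-2.2  0.1]
lever_bar [-2.9 -0.2]
lever_pivot [-4.8  5.3]
lever_pivot [ 0.2 -0.7]
keeper [ 2.6 -2.3]
keeper [-0.1 -4.1]
lid_lip [-2.6  2.9]
lid_lip [-1.3  0.2]
lid_hinge [1.9 0.7]
carton in case [ 0.4154 -0.0354 55.    ]
bar grip [0.4704 0.1073 0.0705]
lip 77.5 [0.5654 0.1513 0.0835]
lip -77.5 [ 0.5337 -0.0004  0.0835]
```

Emit:
{"op": "jog_arm", "data": {"translation": [[60, -80, 0], [100, -120, 0], [140, -160, 0], [170, -200, 0], [200, -235, 0], [220, -275, 0], [240, -310, 0], [260, -345, 0], [275, -380, 0], [285, -415, 0], [297, -450, 0], [309, -492, -20]], "turn": [-7, -14, -21, -28, -35, -42, -49, -56, -63, -70, -77, -84], "grip": 50}}

```text
clock: 3.0
position: [0.4403, 0.1908, 0.226]
ee_rot: [0.762, 0.647, 0.001, 0.0]
ft_force: [1.7, -0.4, 0.6]
grip_width: 0.586
```

Emit:
{"op": "jog_arm", "data": {"translation": [[0, 0, 0], [0, 0, 0]], "turn": [0, 0]}}

```text
clock: 3.17
position: [0.4412, 0.1883, 0.2263]
ee_rot: [0.764, 0.645, 0.002, 0.0]
ft_force: [0.1, 0.2, 0.1]
grip_width: 0.586
```

```bash
cat >> h.py <<'E'
C0=[0.6357,0.0575,-0.206]
def st():
    o=manip.get_obs();q=np.array(o["ee_rot"]);p=np.array(o["position"])
    from scipy.spatial.transform import Rotation as Rr
    y=Rr.from_quat(q).as_matrix()[:,1]
    print("t",round(o["clock"],2),"pos",(p*1000).round(1),"jaw",round(np.degrees(np.arctan2(y[1],y[0])),1),"case",w2case(C0,p).round(1),"f",np.round(o["ft_force"],1),"w",round(o["grip_width"]*85.4,1),"q",np.round(o["joint_pos"],2))
    return p
E
python3 - <<'E'
from h import *
p=st()
w=manip.camera("wrist");save(w,"w1.png");t=manip.camera("top")
for n,z in dict(lever_bar=.0705,lever_pivot=.0575,keeper=.0925).items():
  for q in(w,t):
    r=manip.pinpoint(q,n);print(n,[(np.round(x["at"]),round(x["confidence"],2),(atz(q,x["at"],z)*1000).round(1)) for x in r[:2]])
print(proj(w,case2w(C0,(-172,0,70.5))),proj(w,case2w(C0,(-172,21,70.5))))
E
```

```text
t 3.17 pos [441.2 188.3 226.3] jaw -9.7 case [-217.1   88.3  226.3] f [0.1 0.2 0.1] w 50.0 q [-0.88 -0.    0.38  1.86  0.    1.28 -0.67]
lever_bar []
lever_bar [(array([227., 225.]), 0.74, array([463.7,  86.7,  70.5]))]
lever_pivot [(array([402., 280.]), 0.85, array([549.5,  76.7,  57.5]))]
lever_pivot [(array([233., 188.]), 0.77, array([556.4,  76.3,  57.5])), (array([399., 258.]), 0.19, array([ 392.7, -334.2,   57.5]))]
keeper [(array([414., 302.]), 0.82, array([548.1,  72.7,  92.5])), (array([414., 301.]), 0.31, array([547.8,  74.7,  92.5]))]
keeper [(array([230., 188.]), 0.7, array([551.7,  81.7,  92.5]))]
[318.46101113 284.97489074] [320.14583476 264.46710314]
```

View pics/w1.png

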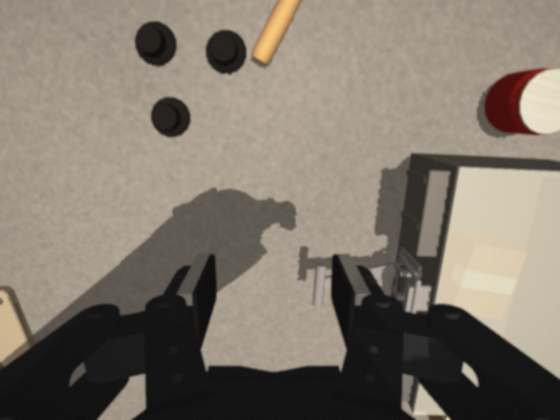

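The wrist view shows the bar centred at about (319,285), matching the model's (318,285). I'll descend onto its left end.

Emit:
{"op": "jog_arm", "data": {"translation": [[15, -38, -30], [30, -77, -60], [30, -77, -95], [30, -77, -130], [30, -77, -155], [30, -77, -169], [30, -77, -169], [30, -77, -169]], "turn": [-2, -2, -2, -2, -2, -2, -2, -2]}}

```text
clock: 4.23
position: [0.4698, 0.1147, 0.0569]
ee_rot: [0.773, 0.635, 0.001, 0.0]
ft_force: [-0.0, -0.0, 0.2]
grip_width: 0.585
```

```bash
python3 - <<'E'
from h import *
p=st()
w=manip.camera("wrist");save(w,"w2.png")
E
```

```text
t 4.23 pos [469.8 114.7  56.9] jaw -11.2 case [-174.1   22.1   56.9] f [-0.  -0.   0.2] w 49.9 q [-0.76  0.21  0.46  2.04 -0.12  0.91 -0.42]
```

View pics/w2.png

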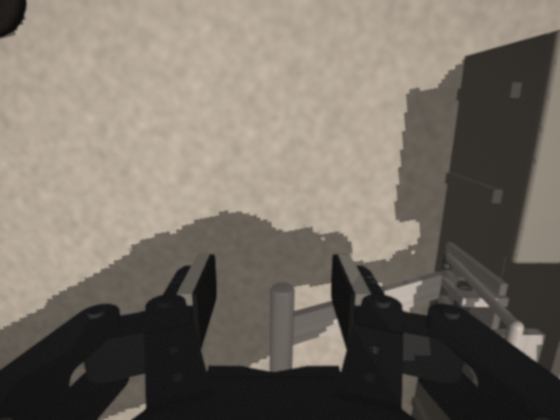

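The bar's left end, near (282,288), lies between the pads. I'll shift in 3 mm and close.

Emit:
{"op": "jog_arm", "data": {"translation": [[0, -3, 0], [0, -3, 0], [0, -3, 0], [0, -3, 0], [0, -3, 0], [0, -3, 0]], "turn": [0, 0, 0, 0, 0, 0], "grip": 5, "grip_force": 40}}

```text
clock: 4.78
position: [0.4727, 0.1119, 0.0591]
ee_rot: [0.773, 0.634, 0.004, 0.001]
ft_force: [6.2, -2.2, -0.7]
grip_width: 0.093
```

```bash
python3 - <<'E'
from h import *
p=st()
for th in np.linspace(0.1,1.05,12):
    a=np.arctan2(13,83)+th;a0=np.arctan2(13,83)
    d=84*np.array([-np.cos(a)+np.cos(a0),0,np.sin(a)-np.sin(a0)])/1000
    w=case2w([0,0,C0[2]],d*1000)*1000;print(round(th,2),w.round(0))
E
```

```text
t 4.78 pos [472.7 111.9  59.1] jaw -11.2 case [-170.7   19.9   59.1] f [ 6.2 -2.2 -0.7] w 8.0 q [-0.75  0.21  0.47  2.04 -0.12  0.91 -0.42]
0.1 [ 2. -0.  8.]
0.19 [ 4. -1. 15.]
0.27 [ 6. -1. 22.]
0.36 [10. -2. 28.]
0.45 [13. -3. 34.]
0.53 [18. -4. 40.]
0.62 [22. -5. 46.]
0.7 [28. -6. 51.]
0.79 [33. -7. 55.]
0.88 [39. -8. 59.]
0.96 [45. -9. 63.]
1.05 [ 52. -11.  65.]
```

Emit:
{"op": "jog_arm", "data": {"translation": [[2, 0, 8], [4, -1, 15], [6, -1, 22], [10, -2, 28], [13, -3, 34], [18, -4, 40], [22, -5, 46], [28, -6, 51], [33, -7, 55], [39, -8, 60], [46, -9, 63], [52, -10, 66]], "turn": [0, 0, 0, 0, 0, 0, 0, 0, 0, 0, 0, 0]}}

```text
clock: 5.78
position: [0.5247, 0.1016, 0.1272]
ee_rot: [0.773, 0.634, 0.003, 0.001]
ft_force: [-9.6, -3.1, 14.6]
grip_width: 0.092
```

Emit:
{"op": "jog_arm", "data": {"translation": [[2, 0, 1], [3, 0, 1], [4, 0, 1]], "turn": [0, 0, 0]}}

```text
clock: 6.03
position: [0.5253, 0.102, 0.1276]
ee_rot: [0.773, 0.635, 0.0, -0.002]
ft_force: [-21.4, 0.4, 10.8]
grip_width: 0.087
```

```bash
python3 - <<'E'
from h import *
p=st()
t=manip.camera("top");s=manip.camera("scene")
for n in("lever_bar","hook_bar","keeper"):
  for q in(t,s): 
    r=manip.pinpoint(q,n);print(n,[(np.round(x["at"]),round(x["confidence"],2)) for x in r[:2]])
save(s,"s3.png")
b=cv2.imread("pics/s3.png");cv2.imwrite("pics/s3c.png",cv2.resize(b[130:330,190:420],(690,600),interpolation=cv2.INTER_CUBIC))
E
```

```text
t 6.03 pos [525.3 102.  127.6] jaw -11.2 case [-117.2   21.   127.6] f [-21.4   0.4  10.8] w 7.4 q [-0.71  0.23  0.49  1.85 -0.13  1.09 -0.36]
lever_bar [(array([230., 199.]), 0.42)]
lever_bar [(array([314., 206.]), 0.8)]
hook_bar []
hook_bar [(array([312., 224.]), 0.36)]
keeper [(array([233., 188.]), 0.84)]
keeper []
```

View pics/s3c.png

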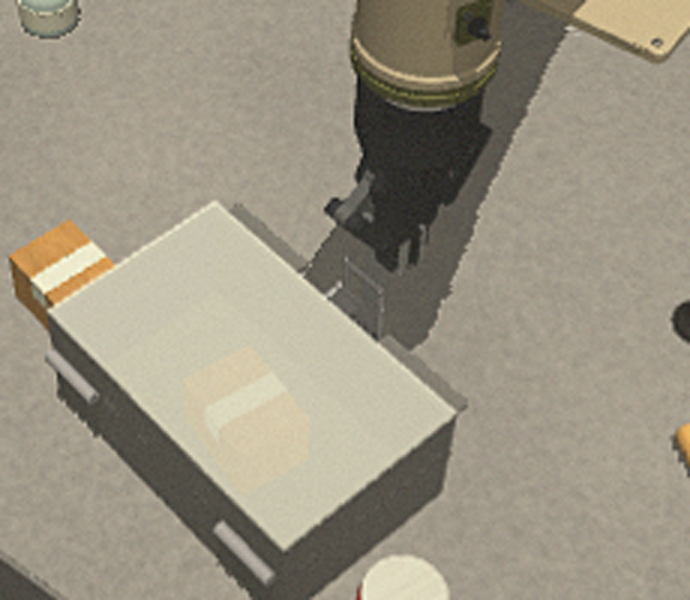

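The lever is at its stop (bar at case x −117) and the hook has swung forward, seen at crop (365,285). I'll let go and rise.

Emit:
{"op": "jog_arm", "data": {"translation": [[-4, 1, -1], [-4, 1, -1], [-4, 1, -1], [-4, 1, 20], [-4, 1, 55], [-4, 1, 80]], "turn": [0, 0, 0, 0, 0, 0], "grip": 30}}

```text
clock: 6.93
position: [0.5221, 0.1027, 0.2101]
ee_rot: [0.773, 0.634, 0.001, -0.001]
ft_force: [0.8, -0.3, 1.6]
grip_width: 0.349
```

Emit:
{"op": "jog_arm", "data": {"translation": [[5, 10, 5], [15, 20, 5], [25, 30, 5], [35, 40, 5], [44, 48, 5], [44, 48, 5], [44, 48, 5], [44, 48, 5], [44, 48, 5], [44, 48, 5], [44, 48, 5], [44, 48, 5]], "turn": [7, 14, 21, 28, 35, 42, 49, 56, 63, 70, 77, 84], "grip": 83}}

```text
clock: 7.93
position: [0.567, 0.1507, 0.2157]
ee_rot: [0.147, 0.989, 0.0, -0.001]
ft_force: [-0.4, 0.3, 0.9]
grip_width: 0.975
```

```bash
python3 - <<'E'
from h import *
p=st();print(case2w(C0,(-88,78,83.5))*1000-p*1000)
w=manip.camera("wrist");save(w,"w4.png")
for n in("lid_lip","keeper","lever_bar"):
    r=manip.pinpoint(w,n);print(n,[(np.round(x["at"]),round(x["confidence"],2)) for x in r[:2]])
for P in((-93,40,83.5),(-93,115,83.5),(-75,40,86.5),(-75,115,86.5),(-75,120,100)):print(P,proj(w,case2w(C0,P)))
E
```

```text
t 7.93 pos [567.  150.7 215.7] jaw 73.1 case [-86.3  77.1 215.7] f [-0.4  0.3  0.9] w 83.3 q [-0.61  0.26  0.32  1.61 -0.09  1.29  1.01]
[  -1.44820409    1.19327    -132.17076308]
lid_lip [(array([ 85., 207.]), 0.58)]
keeper [(array([175., 210.]), 0.83)]
lever_bar [(array([152., 180.]), 0.7)]
(-93, 40, 83.5) [227.40144794 195.88030573]
(-93, 115, 83.5) [320.58063733 187.8610966 ]
(-75, 40, 86.5) [229.66010184 218.29219898]
(-75, 115, 86.5) [322.23001268 210.46867876]
(-75, 120, 100) [331.07063399 214.71315638]
```

View pics/w4.png

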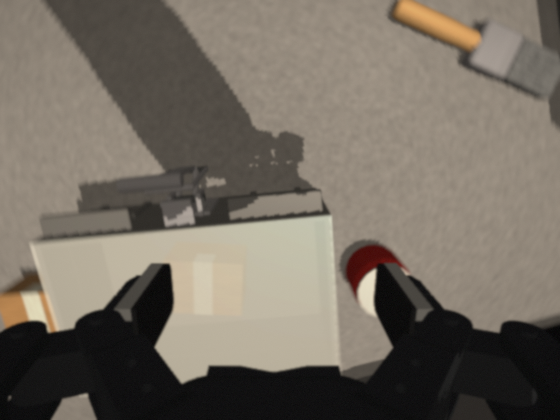

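The lip corners at (228,196) and (320,188) match the model. Descending with the jaws along the lip.

Emit:
{"op": "jog_arm", "data": {"translation": [[-3, 2, -10], [-3, 2, -40], [-3, 2, -75], [-3, 2, -105], [-3, 2, -130], [-3, 2, -147], [-3, 2, -147], [-3, 2, -147]], "turn": [5, 5, 5, 5, 5, 5, 5, 5]}}

```text
clock: 8.8
position: [0.5635, 0.1525, 0.0683]
ee_rot: [0.11, 0.994, -0.0, -0.002]
ft_force: [0.1, -0.5, 0.9]
grip_width: 0.972
```

Emit:
{"op": "jog_arm", "data": {"translation": [[0, 0, 0], [0, 0, 0], [0, 0, 0], [0, 0, 0], [0, 0, 0], [0, 0, 0]], "turn": [0, 0, 0, 0, 0, 0], "grip": 70, "grip_force": 60}}

```text
clock: 9.3
position: [0.5643, 0.1521, 0.0707]
ee_rot: [0.111, 0.994, -0.0, -0.001]
ft_force: [-3.4, -2.5, 7.4]
grip_width: 0.848
```

```bash
python3 - <<'E'
from h import *
p=st()
w=manip.camera("wrist");save(w,"w5.png")
x0=-163;z0=23
for th in np.linspace(0.12,1.56,13):
    R=lambda t:np.array([np.cos(t)*x0+np.sin(t)*z0,0,-np.sin(t)*x0+np.cos(t)*z0])
    print(round(th,2),case2w([0,0,C0[2]],R(th)-R(0)).__mul__(1000).round(0))
E
```

```text
t 9.3 pos [564.3 152.1  70.7] jaw 77.3 case [-89.2  78.   70.7] f [-3.4 -2.5  7.4] w 72.4 q [-0.58  0.39  0.29  1.76 -0.13  1.01  1.11]
0.12 [ 4. -1. 19.]
0.24 [10. -2. 38.]
0.36 [18. -4. 56.]
0.48 [28. -6. 73.]
0.6 [41. -8. 88.]
0.72 [ 54. -11. 102.]
0.84 [ 70. -15. 114.]
0.96 [ 86. -18. 124.]
1.08 [104. -22. 132.]
1.2 [123. -26. 137.]
1.32 [142. -30. 141.]
1.44 [161. -34. 142.]
1.56 [180. -38. 140.]
```

View pics/w5.png

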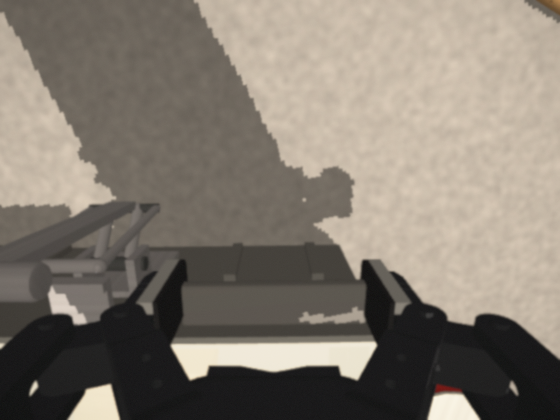

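The pads close on both ends of the left lip (opening about 73 mm). Lifting along the hinge arc.

Emit:
{"op": "jog_arm", "data": {"translation": [[2, 0, 10], [4, -1, 19], [7, -1, 29], [10, -2, 38], [14, -3, 47], [18, -4, 56]], "turn": [0, 0, 0, 0, 0, 0]}}

```text
clock: 9.85
position: [0.585, 0.1476, 0.1288]
ee_rot: [0.112, 0.994, 0.001, 0.002]
ft_force: [15.7, -1.5, -13.5]
grip_width: 0.843
```

```bash
python3 - <<'E'
from h import *
p=st()
s=manip.camera("scene");save(s,"s6.png")
b=cv2.imread("pics/s6.png");cv2.imwrite("pics/s6c.png",cv2.resize(b[130:330,190:420],(690,600),interpolation=cv2.INTER_CUBIC))
E
```

```text
t 9.85 pos [585.  147.6 128.8] jaw 77.2 case [-68.   77.8 128.8] f [ 15.7  -1.5 -13.5] w 72.0 q [-0.57  0.36  0.31  1.67 -0.12  1.13  1.11]
```

View pics/s6c.png

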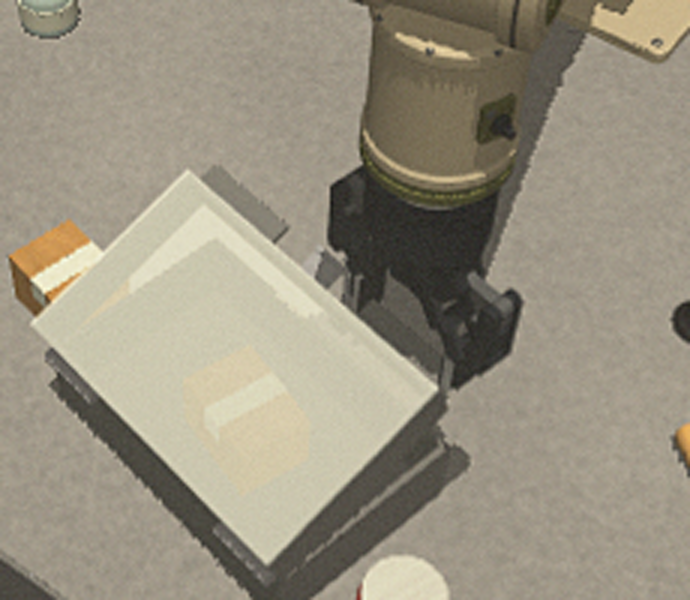

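The lid is opening freely, hook off. Continuing along the arc.

Emit:
{"op": "jog_arm", "data": {"translation": [[5, -1, 7], [11, -2, 14], [17, -3, 22], [24, -4, 29], [31, -6, 36], [38, -8, 42], [46, -10, 48], [54, -12, 54], [62, -13, 59], [70, -15, 64], [79, -17, 68], [88, -19, 72]], "turn": [0, 0, 0, 0, 0, 0, 0, 0, 0, 0, 0, 0]}}

```text
clock: 10.9
position: [0.6743, 0.1285, 0.2019]
ee_rot: [0.112, 0.994, 0.0, 0.002]
ft_force: [3.4, -0.3, -15.3]
grip_width: 0.832
```

```bash
python3 - <<'E'
from h import *
p=st()
s=manip.camera("scene");save(s,"s7.png")
b=cv2.imread("pics/s7.png");cv2.imwrite("pics/s7c.png",cv2.resize(b[100:330,180:420],(626,600),interpolation=cv2.INTER_CUBIC))
E
```

```text
t 10.9 pos [674.3 128.5 201.9] jaw 77.2 case [ 23.2  77.4 201.9] f [  3.4  -0.3 -15.3] w 71.1 q [-0.48  0.49  0.33  1.34 -0.16  1.33  1.19]
```

View pics/s7c.png

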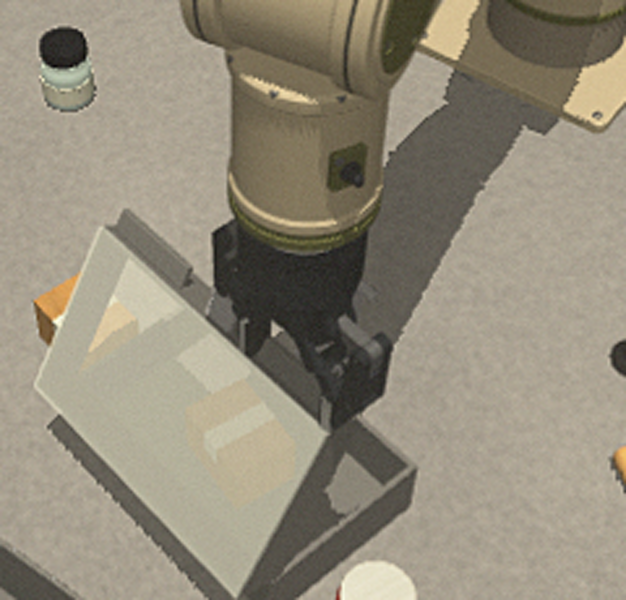

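The lid is at about 1.13 rad and still held. Carrying it past centre.

Emit:
{"op": "jog_arm", "data": {"translation": [[8, -2, 3], [16, -3, 5], [24, -5, 7], [32, -7, 8], [41, -9, 9], [50, -11, 9], [58, -13, 9], [66, -14, 8], [74, -16, 7], [82, -18, 5], [90, -20, 3], [90, -20, 3]], "turn": [0, 0, 0, 0, 0, 0, 0, 0, 0, 0, 0, 0]}}

```text
clock: 11.95
position: [0.7669, 0.1066, 0.2065]
ee_rot: [0.112, 0.994, 0.0, 0.004]
ft_force: [-0.5, -3.6, 1.6]
grip_width: 0.819
```

Emit:
{"op": "jog_arm", "data": {"translation": [[0, 0, 0], [0, 0, 0], [0, 0, 0], [0, 0, 20], [0, 0, 50], [0, 0, 80], [0, 0, 80]], "turn": [0, 0, 0, 0, 0, 0, 0], "grip": 85}}

```text
clock: 12.53
position: [0.7682, 0.1074, 0.2945]
ee_rot: [0.112, 0.994, 0.002, 0.008]
ft_force: [0.1, 0.1, 1.3]
grip_width: 0.995
```

```bash
python3 - <<'E'
from h import *
p=st()
s=manip.camera("scene");save(s,"s8.png");t=manip.camera("top");save(t,"t8.png")
a=cv2.imread("pics/s8.png")[100:340,150:450];b=cv2.imread("pics/t8.png")[60:300,130:330]
cv2.imwrite("pics/c8.png",np.hstack([cv2.resize(a,(440,352)),cv2.resize(b,(293,352))]))
for n in("carton",):
  for q in(s,t):
    r=manip.pinpoint(q,n);print(n,[(x["at"],round(x["confidence"],2),w2case(C0,atz(q,x["at"],.005)).round(0)) for x in r[:2]])
E
```

```text
t 12.53 pos [768.2 107.4 294.5] jaw 77.1 case [119.5  75.9 294.5] f [0.1 0.1 1.3] w 84.9 q [-0.36  0.69  0.35  0.86 -0.22  1.61  1.24]
carton [([275.0, 276.9], 0.92, array([-4.,  7.,  5.]))]
carton [([240.2, 158.2], 0.86, array([3., 7., 5.])), ([311.6, 166.5], 0.52, array([  24., -179.,    5.]))]
```

View pics/c8.png

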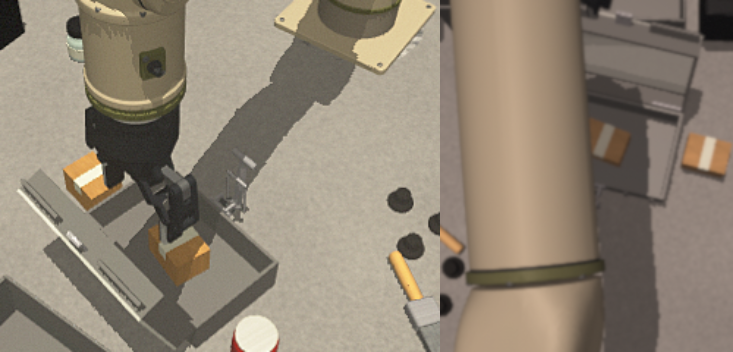

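The lid rests on its stop and the lever is up. The carton is about (0,5) in the case frame. Moving over the right part of the case and measuring the carton pose.

Emit:
{"op": "jog_arm", "data": {"translation": [[-25, -10, 0], [-50, -20, 0], [-75, -30, 0], [-95, -45, 0], [-110, -60, 0], [-125, -75, 0], [-135, -90, 0], [-148, -105, 0], [-148, -123, -10], [-148, -123, -30], [-148, -123, -50], [-148, -123, -70]], "turn": [-7, -14, -21, -28, -35, -42, -49, -56, -63, -70, -77, -84], "grip": 26}}

```text
clock: 13.73
position: [0.6176, -0.016, 0.2139]
ee_rot: [0.75, 0.661, -0.002, 0.002]
ft_force: [-0.2, 0.5, -0.9]
grip_width: 0.304
```

```bash
cat >> h.py <<'E'
from scipy.optimize import least_squares
def cornersC(x,y,yaw,z):
    c,s=np.cos(yaw),np.sin(yaw)
    return [(x+c*a-s*b,y+s*a+c*b,z) for a,b in((-27.5,-37.5),(27.5,-37.5),(27.5,37.5),(-27.5,37.5))]
def fitcarton(x0,cams=("top","scene","wrist"),tag=None):
    """fit silhouettes (hull of projected box) to masks by IoU"""
    M=[]
    for n in cams:
        q=manip.camera(n)
        r=manip.outline_of(q,"carton")
        r=[a for a in r if a["confidence"]>.4]
        if not r: print(n,"none");continue
        # nearest to predicted
        pr=proj(q,case2w(C0,(x0[0],x0[1],30)))
        r.sort(key=lambda a:np.hypot(*(np.argwhere(a["mask"])[:,::-1].mean(0)-pr)))
        M.append((n,q,np.array(r[0]["mask"],bool)))
        if tag: save(q,f"{tag}_{n}.png")
    def hull(q,x):
        P=[proj(q,case2w(C0,p)) for z in(5,55) for p in cornersC(x[0],x[1],x[2],z)]
        m=np.zeros((420*4,560*4),np.uint8);h=cv2.convexHull(np.array(P,np.float32))
        cv2.fillConvexPoly(m,((h+.5)*4).astype(int),1);return cv2.resize(m.astype(np.float32),(560,420),interpolation=cv2.INTER_AREA)
    def one(sel,x):
        return sum(np.abs(hull(q,x)-m).sum()/m.sum() for n,q,m in sel)
    from scipy.optimize import minimize
    for sel in [M]+[[m] for m in M]:
        b=minimize(lambda v:one(sel,(v[0],v[1],v[2]/40)),[x0[0],x0[1],x0[2]*40],method="Nelder-Mead",options=dict(initial_simplex=[[x0[0]+a,x0[1]+c,x0[2]*40+d] for a,c,d in((0,0,0),(8,0,0),(0,8,0),(0,0,6))]))
        print([m[0] for m in sel],"carton case x,y",b.x[:2].round(1),"yaw",round(np.degrees(b.x[2]/40),1),"err",round(b.fun,3))
E
python3 - <<'E'
from h import *
p=st();fitcarton((0,5,-.1),tag="f1")
E
```

```text
t 13.73 pos [617.6 -16.  213.9] jaw -7.3 case [ -2.7 -75.6 213.9] f [-0.2  0.5 -0.9] w 25.9 q [-0.54  0.36  0.62  1.53 -0.21  1.31 -0.01]
top none
['scene', 'wrist'] carton case x,y [ 0.4 -0. ] yaw -8.0 err 0.06
['scene'] carton case x,y [0.2 0.9] yaw -8.0 err 0.029
['wrist'] carton case x,y [ 0.6 -0.1] yaw -8.3 err 0.021
```

Emit:
{"op": "jog_arm", "data": {"translation": [[3, 0, -30], [3, 0, -65], [3, 0, -100], [3, 0, -135], [3, 0, -165], [3, 0, -190], [3, 0, -201], [3, 0, -201], [3, 0, -201]], "turn": [-4.5, -4.5, -4.5, -4.5, -4.5, -4.5, -4.5, -4.5, -4.5]}}

```text
clock: 14.78
position: [0.6228, -0.016, 0.0171]
ee_rot: [0.772, 0.635, -0.001, 0.003]
ft_force: [0.5, 0.1, 0.9]
grip_width: 0.304
```

```bash
python3 - <<'E'
from h import *
p=st()
for y in (-50,-20,0,20,29):print(y,(case2w(C0,(2,y,13))*1000-p*1000).round(1))
E
```

```text
t 14.78 pos [622.8 -16.   17.1] jaw -11.1 case [  2.4 -74.6  17.1] f [0.5 0.1 0.9] w 26.0 q [-0.47  0.58  0.55  1.7  -0.35  0.96  0.01]
-50 [ 4.6 24.2 -4.1]
-20 [10.8 53.5 -4.1]
0 [14.8 73.1 -4.1]
20 [18.9 92.7 -4.1]
29 [ 20.8 101.5  -4.1]
```

Emit:
{"op": "jog_arm", "data": {"translation": [[2, 10, -3], [4, 20, -4], [5, 26, -4], [6, 32, -4], [8, 39, -4], [9, 46, -4], [11, 53, -4], [12, 60, -4], [14, 67, -4], [15, 74, -4], [17, 81, -4], [18, 88, -4]], "turn": [-0.7, -0.7, -0.7, -0.7, -0.7, -0.7, -0.7, -0.7, -0.7, -0.7, -0.7, -0.7]}}

```text
clock: 15.78
position: [0.6411, 0.0725, 0.0132]
ee_rot: [0.776, 0.63, -0.001, 0.003]
ft_force: [-0.3, -3.2, 3.4]
grip_width: 0.307
```

```bash
python3 - <<'E'
from h import *
p=st();fitcarton((0,63,0),("scene","wrist"))
E
```

```text
t 15.78 pos [641.1  72.5  13.2] jaw -11.8 case [ 2.3 15.8 13.2] f [-0.3 -3.2  3.4] w 26.2 q [-0.58  0.63  0.53  1.64 -0.36  0.98 -0.14]
['scene', 'wrist'] carton case x,y [-1.5 66.7] yaw 0.1 err 0.145
['scene'] carton case x,y [-1.6 63.1] yaw 0.7 err 0.096
['wrist'] carton case x,y [-1.4 67.3] yaw 0.1 err 0.022
```

Emit:
{"op": "jog_arm", "data": {"translation": [[1, 4, 0], [2, 7, 0], [2, 9, 0], [2, 11, 0], [2.5, 12.5, 0], [2.5, 12.5, 0]], "turn": [0, 0, 0, 0, 0, 0]}}

```text
clock: 16.48
position: [0.6428, 0.0839, 0.0127]
ee_rot: [0.776, 0.63, -0.002, 0.003]
ft_force: [-1.9, -6.0, 0.2]
grip_width: 0.307
```

```bash
python3 - <<'E'
from h import *
p=st();fitcarton((0,75,0),("wrist",))
E
```

```text
t 16.48 pos [642.8  83.9  12.7] jaw -11.8 case [ 1.5 27.2 12.7] f [-1.9 -6.   0.2] w 26.2 q [-0.6   0.63  0.53  1.63 -0.36  0.98 -0.16]
['wrist'] carton case x,y [-1.4 77.3] yaw -0.2 err 0.015
['wrist'] carton case x,y [-1.4 77.3] yaw -0.2 err 0.015
```

Emit:
{"op": "jog_arm", "data": {"translation": [[0.5, 2, 0], [0.5, 3, 0], [0.5, 3, 0], [0.5, 3, 0]], "turn": [0, 0, 0, 0]}}

```text
clock: 16.92
position: [0.6431, 0.0836, 0.0124]
ee_rot: [0.777, 0.629, -0.003, 0.004]
ft_force: [-1.0, -8.8, -0.5]
grip_width: 0.305
```

```bash
python3 - <<'E'
from h import *
p=st()
for P in((0,-5),(-60,0),(-60,77),):print(P,(case2w(C0,(*P,13))*1000-p*1000).round(1))
E
```

```text
t 16.92 pos [643.1  83.6  12.4] jaw -12.0 case [ 1.9 27.1 12.4] f [-1.  -8.8 -0.5] w 26.0 q [-0.6   0.63  0.53  1.62 -0.36  0.98 -0.16]
(0, -5) [ -8.4 -31.    0.6]
(-60, 0) [-66.1 -13.8   0.6]
(-60, 77) [-50.4  61.5   0.6]
```

The carton is against the left wall: no motion under about 9 N. Going round to its front face.

Emit:
{"op": "jog_arm", "data": {"translation": [[-2, -10, 0], [-2, -10, 30], [-2, -10, 70], [-2, -10, 105], [-6, 0, 120], [-10, 10, 120], [-15, 20, 120], [-20, 30, 120], [-25, 40, 120], [-30, 50, 120], [-38, 59, 120], [-38, 59, 120]], "turn": [0, 0, 5, 12, 19, 26, 33, 40, 47, 54, 61, 68]}}

```text
clock: 17.92
position: [0.6036, 0.1453, 0.1323]
ee_rot: [0.288, 0.958, 0.001, 0.005]
ft_force: [0.1, 0.5, 0.1]
grip_width: 0.308
```

Emit:
{"op": "jog_arm", "data": {"translation": [[0, 0, 0], [0, 0, 0], [0, 0, 0], [0, 0, 0], [0, 0, 0]], "turn": [7, 14, 21, 22, 22], "grip": 30}}

```text
clock: 18.33
position: [0.6035, 0.1451, 0.1323]
ee_rot: [0.101, 0.995, 0.002, 0.004]
ft_force: [0.1, -0.1, -0.3]
grip_width: 0.353
```

```bash
python3 - <<'E'
from h import *
p=st();print((case2w(C0,(-47,77,13))*1000-p*1000).round(1));fitcarton((0,77,0),("top","scene","wrist"))
E
```

```text
t 18.33 pos [603.5 145.1 132.3] jaw 78.4 case [-49.4  79.1 132.3] f [ 0.1 -0.1 -0.3] w 30.2 q [-0.53  0.39  0.28  1.62 -0.12  1.14  1.14]
[   1.9   -2.6 -119.3]
['top', 'scene', 'wrist'] carton case x,y [-0.3 74.8] yaw -0.9 err 2.499
['top'] carton case x,y [ 6.9 50. ] yaw 14.1 err 1.717
['scene'] carton case x,y [-1.9 70.7] yaw -0.8 err 0.295
['wrist'] carton case x,y [-1.2 76.6] yaw -0.5 err 0.352
```

Emit:
{"op": "jog_arm", "data": {"translation": [[1, -2, -30], [1, -2, -65], [1, -2, -95], [1, -2, -114], [1, -2, -119], [1, -2, -119]], "turn": [0, 0, 0, 0, 0, 0]}}

```text
clock: 19.13
position: [0.6035, 0.1435, 0.0157]
ee_rot: [0.101, 0.995, 0.002, 0.003]
ft_force: [-22.3, -5.3, 33.8]
grip_width: 0.35
```

Emit:
{"op": "jog_arm", "data": {"translation": [[5, -1, 0], [10, -2, 0], [14, -3, 0], [18, -4, 0], [22, -5, 0], [26, -5, 0], [30, -6, 0], [34, -7, 0], [38, -8, 0], [42, -9, 0], [46, -10, 0], [48, -10, 0]], "turn": [0, 0, 0, 0, 0, 0, 0, 0, 0, 0, 0, 0]}}

```text
clock: 20.13
position: [0.6508, 0.1325, 0.016]
ee_rot: [0.101, 0.995, 0.001, 0.002]
ft_force: [-13.3, -4.9, 14.5]
grip_width: 0.349
```

```bash
python3 - <<'E'
from h import *
p=st();fitcarton((40,77,0),("wrist",),tag="f3")
E
```

```text
t 20.13 pos [650.8 132.5  16. ] jaw 78.4 case [-0.6 76.5 16. ] f [-13.3  -4.9  14.5] w 29.8 q [-0.46  0.61  0.26  1.57 -0.18  0.98  1.22]
['wrist'] carton case x,y [150.6  -7.3] yaw 57.4 err 1.0
['wrist'] carton case x,y [150.6  -7.3] yaw 57.4 err 1.0
```

The descent met 34 N, so I need to look.

```bash
python3 - <<'E'
from h import *
s=manip.camera("scene");save(s,"s9.png");w=manip.camera("wrist");save(w,"w9.png")
a=cv2.imread("pics/s9.png")[150:350,190:400];b=cv2.imread("pics/w9.png")
cv2.imwrite("pics/c9.png",np.hstack([cv2.resize(a,(399,380),interpolation=cv2.INTER_CUBIC),cv2.resize(b,(400,300)).__class__ is None or cv2.copyMakeBorder(cv2.resize(b,(400,300)),0,80,0,0,cv2.BORDER_CONSTANT)]))
for n in("scene",):
    for r in manip.outline_of(s,"carton")[:3]:print(r["confidence"],r["extent"])
    for r in manip.pinpoint(s,"carton")[:2]:print(r["confidence"],r["at"],w2case(C0,atz(s,r["at"],.005)))
E
```

```text
0.72 [262.2, 275.5, 307.1, 323.1]
0.62 [284.9, 308.7] [31.03218297 77.17609953  5.        ]
```

View pics/c9.png

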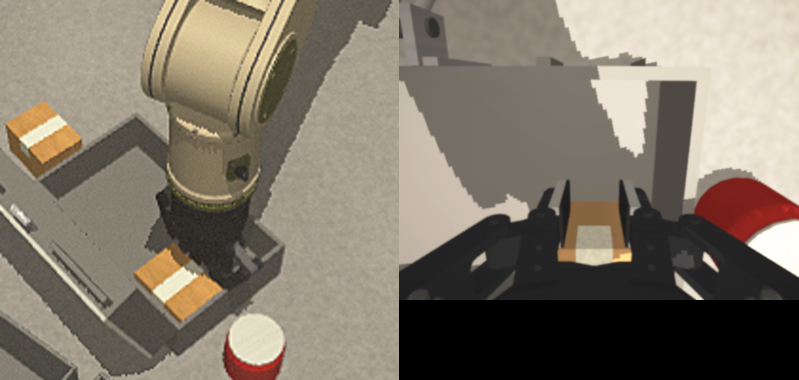

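The scene view shows the carton upright, ahead of the fingers and near the hinge wall. In the wrist view its front face lies between the pads, right-hand crop (565–630, 200–262). The vertical force probably comes from the gripper's knuckles over the left rim, so I'll back off, rise and shift away from that wall.

Emit:
{"op": "jog_arm", "data": {"translation": [[-4, 1, 3], [-4, 1, 8], [-6, -7, 12], [-6, -7, 12]], "turn": [0, 0, 0, 0]}}

```text
clock: 20.77
position: [0.6456, 0.1238, 0.0291]
ee_rot: [0.102, 0.995, 0.001, 0.003]
ft_force: [-0.1, -0.9, 0.4]
grip_width: 0.354
```

```bash
python3 - <<'E'
from h import *
p=st()
E
```

```text
t 20.77 pos [645.6 123.8  29.1] jaw 78.3 case [-3.9 66.9 29.1] f [-0.1 -0.9  0.4] w 30.2 q [-0.45  0.58  0.26  1.59 -0.17  0.99  1.22]
```

Free now. Pushing on toward the hinge wall in small steps.

Emit:
{"op": "jog_arm", "data": {"translation": [[2, 0, 0], [4, -1, 0], [6, -1, 0], [7, -1, 0], [7, -1, 0]], "turn": [0, 0, 0, 0, 0]}}

```text
clock: 21.18
position: [0.6527, 0.1228, 0.0288]
ee_rot: [0.102, 0.995, 0.001, 0.003]
ft_force: [-0.4, -0.9, 0.4]
grip_width: 0.353
```

Emit:
{"op": "jog_arm", "data": {"translation": [[1, 0, 0], [2, 0, 0], [2, 0, 0], [2, 0, 0]], "turn": [0, 0, 0, 0]}}

```text
clock: 21.52
position: [0.6547, 0.1229, 0.0286]
ee_rot: [0.102, 0.995, 0.001, 0.003]
ft_force: [-0.7, -0.2, -0.2]
grip_width: 0.352
```

Emit:
{"op": "jog_arm", "data": {"translation": [[1, 0, 0], [2, 0, 0], [2, 0, 0], [2, 0, 0]], "turn": [0, 0, 0, 0]}}

```text
clock: 21.85
position: [0.6551, 0.123, 0.0284]
ee_rot: [0.102, 0.995, 0.001, 0.001]
ft_force: [-10.5, -0.0, 6.2]
grip_width: 0.354
```

```bash
python3 - <<'E'
from h import *
p=st()
E
```

```text
t 21.85 pos [655.1 123.   28.4] jaw 78.3 case [ 5.6 68.1 28.4] f [-10.5  -0.    6.2] w 30.2 q [-0.45  0.6   0.26  1.55 -0.17  1.01  1.23]
```

Emit:
{"op": "jog_arm", "data": {"translation": [[-4, 1, 0], [-6, 1, 10], [-6, 1, 45], [-6, 1, 80], [-6, 1, 115], [-6, 1, 150], [-6, 1, 190], [-6, 1, 230], [-6, 1, 270], [15, -12, 270], [35, -25, 270], [47, -38, 270]], "turn": [0, 0, 0, 0, 0, 0, 0, 0, 0, 0, 0, 0]}}

```text
clock: 22.85
position: [0.7035, 0.0848, 0.3002]
ee_rot: [0.102, 0.995, 0.001, 0.002]
ft_force: [0.2, 0.3, -0.2]
grip_width: 0.349
```

```bash
python3 - <<'E'
from h import *
p=st();fitcarton((42,77,0),("top","scene","wrist"),tag="f4")
w=manip.camera("wrist")
for P in((70,115,60),(-70,115,60),(70,-115,60),(70,115,5),(75,120,60)):print(P,proj(w,case2w(C0,P)).round(1))
E
```

```text
t 22.85 pos [703.5  84.8 300.2] jaw 78.3 case [ 60.8  40.6 300.2] f [ 0.2  0.3 -0.2] w 29.8 q [-0.38  0.51  0.33  1.1  -0.16  1.55  1.27]
top none
['scene', 'wrist'] carton case x,y [42.6 76.8] yaw -0.1 err 0.713
['scene'] carton case x,y [33.2 66.6] yaw 13.0 err 0.669
['wrist'] carton case x,y [42.9 76.9] yaw 0.0 err 0.018
(70, 115, 60) [339.7 185.8]
(-70, 115, 60) [346.8  49.9]
(70, -115, 60) [132.7 185.2]
(70, 115, 5) [331.7 176.7]
(75, 120, 60) [343.9 190.2]
```

```bash
python3 - <<'E'
import cv2
b=cv2.imread("pics/f4_wrist.png")[90:210,230:380];cv2.imwrite("pics/f4c.png",cv2.resize(b,(750,600),interpolation=cv2.INTER_CUBIC))
E
```

```text
(no output)
```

View pics/f4c.png

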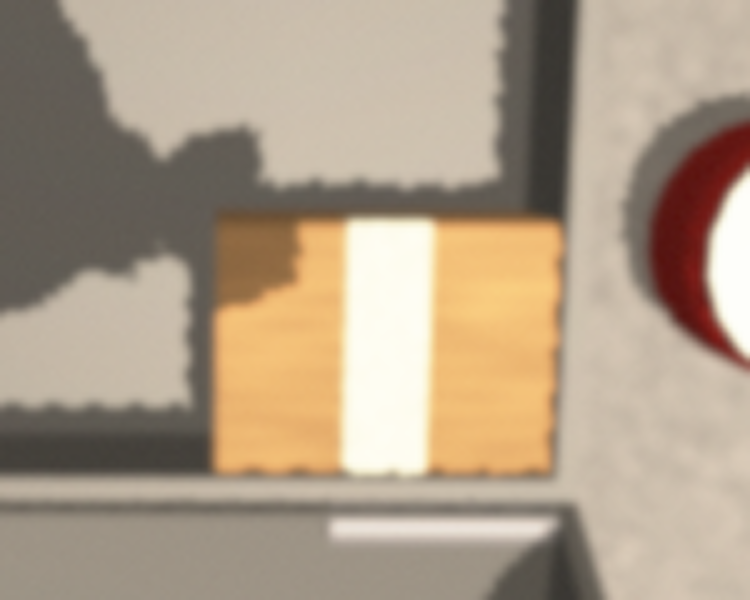

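The close wrist crop shows the carton square, with its right edge (x≈558) along the left wall and its lower edge (y≈472) along the hinge wall. The roughly 1 mm sliver at the left wall is what parallax between rim and carton top would give. The arm is clear, so I'm handing in.

```bash
python3 - <<'E'
from h import *
s=manip.camera("scene")
for n in("lid_lip","lever_bar","tin","next_carton"):
    r=manip.pinpoint(s,n);print(n,[(np.round(x["at"]),round(x["confidence"],2)) for x in r[:1]])
P=lambda th:(75+np.cos(th)*-168+np.sin(th)*23,-77.5,60.5+np.sin(th)*168+np.cos(th)*23)
print("lip if 1.92:",proj(s,case2w(C0,P(1.92))).round(),"bar up:",proj(s,case2w(C0,(-119,0,136))).round())
print(manip.hand_in());st()
E
```

```text
lid_lip [(array([175., 235.]), 0.92)]
lever_bar [(array([317., 208.]), 0.89)]
tin [(array([322., 339.]), 0.81)]
next_carton []
lip if 1.92: [177. 233.] bar up: [316. 208.]
the job is handed in; nothing more can be done
None
the job is handed in; nothing more can be done
```

The job is handed in: the latch is released, the lid is open and the carton is in the left/hinge corner. I lifted the lever by its cross-bar to the stop, swung the lid by its left lip back onto its stop, and slid the carton along the floor to the left wall, then to the hinge wall.

**Last checks:**
- **Lid:** the lip shows within 3 px of where it should be at 1.92 rad.
- **Lever:** the bar is within 1 px of its fully raised position.
- **Carton:** the wrist-camera fit gives (42.9, 76.9) mm and 0° yaw; the target is (42.5, 77.5) mm. It resisted a push of about 9 N toward the left wall and about 10 N toward the hinge wall.
- **Arm:** it was well clear of everything, with about 23 s of the 64 s on the clock shortly before hand-in.

**What disagreed or failed:**
- **Unplanned contact:** one descent met about 34 N upwards on the wrist sensor and I never confirmed the cause. I think the gripper knuckles touched the left rim, so I raised and shifted the gripper and it went away. That is close to the 40 N limit if it was the gripper's body that touched.
- **Scene-camera fit:** in the last check it disagreed (33, 67 mm, yaw 13°), but it fitted the carton's outline poorly, so I discarded it. The top camera did not find the carton.
- **Bystanders:** the tin reads within about 3 px of its first reading. The final picture did not detect the next carton, and I did not check the jar, bumpers or brush at the end. I saw no contact with any of them.

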